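# Bring the spares jar's bayonet lid halfway to its lock and hold it there

### The job

Close the open glass spares jar only part way, so that I can check its new seal before it locks: carry the blue lid over, lower it (do not drop it) onto the rim with its bar pointing at the two green dots until it sits fully down and level, then turn it clockwise, seen from above, to halfway between the green dots and the red dots. Stop there, well short of the lock click, and finish while still holding the lid by its bar, without letting go. Leave the shut jar, the tools and everything else on the shelf as they are.

Things in the scene. Friction and masses are not known exactly. Their poses are not given: they have to be found in the camera images.
- lid: loose blue plastic bayonet lid, about 120 g, right way up on the shelf: round skirt 88 mm across outside, 83 mm inside, top face 21 mm above its foot, a grip bar on top. Its underside, which rests on the rim, is 17 mm above the foot. The same after a half turn about z. Origin: on the axis at the skirt's foot; x along the bar, z up. Picked up by the bar
- lid_bar (a point): centre of the top of the lid's grip bar, 45 mm above the lid's origin. The bar is 70 mm long (along the lid's x), 14 mm wide (along y) and 24 mm high, its foot being the lid's top face; white pointer marks at both ends
- lid_lug (a point): inner tip, at the lower edge, of one of the lid's two lugs: inside the skirt's foot, across from one another on the lid's x axis under the ends of the bar, 34.5 mm from the lid's axis, 10 mm wide, from 1 to 5 mm above the foot. Lid seated: its origin is 17 mm below the rim. With the lugs on the ledges instead of in the gaps it stands 12 mm too high
- jar: open square jar of clear glass, 100 by 100 mm, held snugly in a 130 mm square plywood cradle screwed to the shelf: it cannot move or turn. Origin: centre of the cradle's underside, on the shelf; x and y along the jar's sides, z up. Rim 140 mm, shoulder 118 mm above the origin. Halfway between the dots the lid's bar lies along the jar's x axis, parallel to two sides
- green_dot (a point): one of two green dots, on two facing corners of the jar's shoulder, 54 mm from the axis, at 45 degrees to the sides (jar's +x+y and -x-y): the lid goes on with its bar along this diagonal. Axes as the jar's
- red_dot (a point): one of two red dots on the other two corners of the shoulder (jar's +x-y and -x+y), a right angle clockwise from the green ones seen from above: where the bar points when the lid is locked. Axes as the jar's. The seated lid turns freely clockwise under the ledges, with 2.5 mm of lift; it meets the sprung click at 67, its end stop at 92 degrees
- collar: steel bayonet collar on the open jar's neck, fixed. Origin: centre of the rim's top (orange seal ring, 57 mm across, 140 mm above the shelf); x axis along the green dots' diagonal, z up. Neck 62 mm across; two ledges out to 76 mm across, 4 to 9.5 mm below the rim. Two gaps in them, 40 degrees wide, on the x axis, let the lid's lugs pass within about 10 degrees and 3 mm
- jar_shut: second jar just like it in its own fixed cradle, its lid already locked on (bar at the red dots, top of the bar 168 mm above the shelf); leave it alone. Origin and axes as for the open jar
- wrench: stainless steel pedal wrench, 300 mm long, lying flat behind the jars; bystander. Origin: middle of its underside, x along it
- lever_a: yellow plastic tire lever, 120 mm long, 18 mm wide, about 9 mm high, lying flat; bystander. Origin: middle of its underside, x along it
- lever_b: the other yellow tire lever of the pair, beside the first; bystander, same size and axes
- clamp: aluminium seat post clamp ring, 41 mm across, 15 mm high, lying flat with its bolt to its +x side; bystander. Origin: centre of its underside
- oil: white chain oil bottle with green label and red cap, 42 mm across, 125 mm high, standing; bystander. Origin: centre of its underside
- bin (a joint): black plastic tilt-out bin (300 mm wide, 200 mm high) at the left side of the shelf, hinged at its foot; 0 rad shut, 0.8 rad fully tipped out, it starts between 0.2 and 0.4 rad; bystander
Things that resemble listed ones, but are neither listed nor needed, are in the scene too. There is more than one size of the lid; the job needs the largest.

How it is judged (in metres and radians):
On the way:
1. the lid sits fully down and level on the open jar's rim, its bar at the green dots, not yet turned (z of lid in the frame of collar below -0.015 m and horizontal distance between lid and collar below 0.005 m and angle between lid's own z axis and vertical below 0.06 rad and angle between the x axis of lid and the x axis of collar, either way round below 0.3 rad), for 0.2 s.
At the end, for the whole second after the job is handed in: the lid sits on the open jar, within 5 mm of its axis, within 2 mm of fully down and level within 0.06 rad, turned clockwise from the green dots to halfway towards the red dots (45 degrees, within 0.22 rad or 12 degrees), at rest and still gripped by the fingers with more than 3 N (angle between the x axis of lid and the x axis of jar, either way round below 0.22 rad and z of lid in the frame of collar between -0.02 and -0.015 m and horizontal distance between lid and collar below 0.005 m and angle between lid's own z axis and vertical below 0.06 rad and contact force between the fingers and lid above 3 N and linear speed of lid below 0.02 m/s and angular speed of lid below 0.1 rad/s); the arm keeps its last pose, push and grip.
It fails at once if the seated lid is turned more than about 69 degrees from the green dots, into the lock click (horizontal distance between lid and collar below 0.01 m and z of lid in the frame of collar below -0.012 m and angle between the x axis of lid and the x axis of collar, either way round above 1.2 rad).
It fails at once if the lid is let go over the jar, more than 30 mm above its seat (horizontal distance between lid and collar below 0.06 m and z of lid in the frame of collar above 0.013 m and contact force between the fingers and lid below 0.05 N).
It fails at once if a tool, the clamp or the oil bottle is moved more than 20 mm, the tilt-out bin is swung out of 0.12 to 0.48 rad, or the shut jar is pushed with more than 5 N (distance of any of wrench, lever_a, lever_b, clamp, oil from where it was at the start of the episode above 0.02 m or contact force between jar_shut and anything else above 5 N or value of joint bin below 0.12 rad or value of joint bin above 0.48 rad).
It also fails if it takes over 45 s, if anything falls off the work surface, if the arm or the gripper's body presses on something with over 40 N, if the wrist force passes 120 N, or if a joint passes its speed limit or range.

### The arm

A 6-joint arm with a two-finger parallel gripper is mounted at the origin on the work surface. World frame = base frame: x ahead of the robot, y to its left, z up, the work surface at z = 0. Lengths are in m, angles in degrees, forces in N, time in s.
With the tool pointing down it reaches from about 0.3 to 0.875 m from the base axis. Payload 6.4 kg.
Tool frame: the origin (TCP) lies midway between the tips of the shut fingers; the grasp point (between the pads) lies 19 mm behind it; z points along the fingers, y is the line along which they close (so a half turn about z gives the same grasp; the last joint's range is limited). The gripper opens to 85 mm and grips with 20 to 120 N. Pads are 22 mm wide; open, the fingers measure 114 mm over their backs; the gripper's body (76 mm by 85 mm) begins 54 mm behind the grasp point. The pads swing forward as they close: fully open they stand 13 mm farther back than shut.
Start: joints at [55.159, 10.359, 92.074, -0, 77.567, -11.82], TCP at [0.225, 0.529, 0.231] pointing down, gripper open.
Joint ranges: [-171.53, 171.53], [-51.25, 118.39], [17.06, 147.69], [-65.23, 245.23], [0, 150.52], [-178.68, 178.68]. Speed limits (degrees/s): [147.25, 147.25, 172.46, 180, 180, 180].

### API

Orientations are given as [roll, pitch, yaw] about the fixed x, y, z axes, in that order (R = Rz(yaw) Ry(pitch) Rx(roll)).
In Python, from bench import status, cams, job gives the robot as it stands.
- The arm moves only by the tool arm_command, never from a script. Its argument "series" is a list of rows, each a list of 3 entries, a list of its own where there are three numbers: the shift along the tool's x, y, z in mm, then the turn about the tool's z in degrees, then the gripper's target within -1 to 1 (shut at 1, half-way at 0, fully open at -1). A call has 1 to 12 rows; each row is the pose to reach, as a shift and turn from the pose commanded when the call began, along the tool's axes at that moment; what a row does not reach only later rows make up. A row lasts 1/8 s, in which the tool goes at most 62.5 mm and 10.7 degrees, less where a joint would pass 70% of its speed; a pose out of reach is approached as far as the arm can. A call with a gripper value outside its range is refused whole. The fingers move at their own pace and stop on an object; "squeeze" is the grip in N (left out, the last holds). Time passes only in rows, so rows that repeat a pose let the fingers close. It gives the time, the measured TCP pose, the force, the opening and the grip force at its end, in the units of the state.
- status.state(): the state, without advancing time (a new reading comes with each control period).
- cams.camera(name): name is "side" or "top" or "wrist"; returns (picture, depth): 480x640x3 uint8, red, green, blue; 480x640 float32, m along the optical axis (not along the pixel's ray), 0 where there is no reading.
- cams.camera_model(name): a dict with "vertical_fov" (degrees; the focal length in pixels is half the picture's height over the tangent of half this angle, whatever the lens; pixels are square), "cx", "cy" (the principal point, pixels), "dist_coeffs" ([k1, k2, p1, p2, k3] as OpenCV has them; the pictures are not rectified), "cam_to_world" (4x4, takes a point from camera to world coordinates). Camera axes: x right, y down, z forward; pixel columns grow to the right and rows downward; lengths in m; the calibration is good to about 2 mm. A picture is of the moment at which its call begins: read the wrist's pose just before it. camera_model takes no time and is no camera call; for the wrist camera it gives the pose at the moment of the call.
- job.finish_job(): hands the job in; it is judged then, once.
The state is a dict: "time": time; "joint_positions": joint angles; "qd": joint speeds; "tau": joint torques, N m; "ee_pos": TCP position; "tcp_rot": TCP orientation; "force": force on the tool from outside, world axes, zero at the start; "torque": the same for the moment, N m; "opening": opening from 0.0 (shut) to 1.0 (fully open); "grip_force": force on a finger pad.
Only numpy, scipy, OpenCV 4.12 (cv2) and the standard library are available. Lean on these libraries where they do the work, as an engineer would, in place of code of your own. Each camera call takes 0.05 s, during which the arm holds its last target. There are 200 camera calls.

## Working session

There is one attempt and no reset: what is moved stays moved. The work goes in short steps, Python scripts to look and compute and a tool call to move; the robot and the scene stay as the last step left them, time stands still between calls to the robot, and variables do not carry over. Pictures are saved under pics/ and viewed, at most 10 in all, crops included, and the job is handed in when it is done.

Besides the shell and the picture viewer there is one more tool, called after "Call:" as name(argument=value, ...), one argument or row to a line, values as JSON. arm_command: Moves the arm, as the interface text tells. Its arguments: {"type":"object","properties":{"series":{"type":"array","items":{"type":"array"}},"squeeze":{"type":"number"}},"required":["series"]}

```bash
ls; mkdir -p pics
cat > h.py <<'E'
import numpy as np, cv2
from bench import status, cams, job
def K(m):
    f=240/np.tan(np.radians(m['vertical_fov'])/2); return np.array([[f,0,m['cx']],[0,f,m['cy']],[0,0,1.]])
def ray(m,uv):
    p=cv2.undistortPoints(np.array(uv,float).reshape(-1,1,2),K(m),np.array(m['dist_coeffs'],float))[:,0]
    T=np.array(m['cam_to_world']); return T[:3,3], np.c_[p,np.ones(len(p))]@T[:3,:3].T
def onplane(m,uv,z):
    o,d=ray(m,uv); return o+d*((z-o[2])/d[:,2])[:,None]
def snap(name):
    m=cams.camera_model(name); im,d=cams.camera(name); return m,im,d
def save(n,im): cv2.imwrite('pics/'+n,im[:,:,::-1])
E
python3 - <<'E'
from h import *
for n in('top','side'):
    m,im,d=snap(n); save(n+'1.png',im); np.savez(n+'1.npz',im=im,d=d); print(n,m)
s=status.state(); print(s)
E
```

```text
pics
top {'vertical_fov': 42.65755666287458, 'cx': 325.13953295511527, 'cy': 241.61701218052715, 'dist_coeffs': array([0.05403353, 0.        , 0.        , 0.        , 0.        ]), 'cam_to_world': array([[-0.02291054, -0.99619172,  0.08412587,  0.49713952],
       [-0.99961403,  0.02150391, -0.01758886,  0.08278376],
       [ 0.01571284, -0.08449637, -0.99629989,  1.50553703],
       [ 0.        ,  0.        ,  0.        ,  1.        ]])}
side {'vertical_fov': 52.938908679984095, 'cx': 326.9036076921643, 'cy': 236.6443334483669, 'dist_coeffs': array([-0.0356032,  0.       ,  0.       ,  0.       ,  0.       ]), 'cam_to_world': array([[-0.92935001, -0.28159877,  0.23876912,  0.32750787],
       [-0.36917737,  0.71594064, -0.5925682 ,  0.70678893],
       [-0.00407804, -0.63885141, -0.76931934,  0.93924371],
       [ 0.        ,  0.        ,  0.        ,  1.        ]])}
{'time': 0.1, 'joint_positions': array([ 5.51578070e+01,  1.03987944e+01,  9.21265021e+01,  1.23696781e-03,
        7.75671764e+01, -1.18189869e+01]), 'qd': array([ 0.06379178, -0.0898281 , -0.12302522, -0.0344242 ,  0.00728196,
       -0.05041591]), 'tau': array([ 5.96501686e-04, -4.45872509e+01, -3.52244568e+01, -2.64340233e-04,
        4.16703610e-03, -1.09945418e-05]), 'ee_pos': array([0.22456046, 0.52879461, 0.23045803]), 'tcp_rot': array([-1.79909735e+02, -2.01222494e-02,  1.56976511e+02]), 'force': array([0.2853977 , 0.17404086, 0.2689756 ]), 'torque': array([ 0.00137915, -0.00151553,  0.0068182 ]), 'grip_force': 0.0, 'opening': 0.9986516555421237}
```

View pics/top1.png

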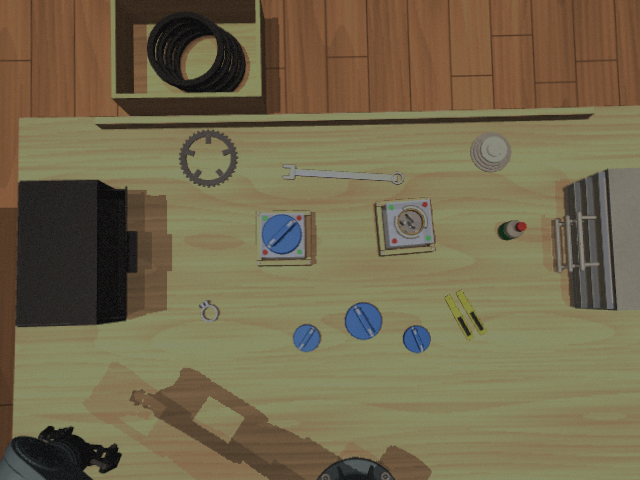

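View pics/side1.png

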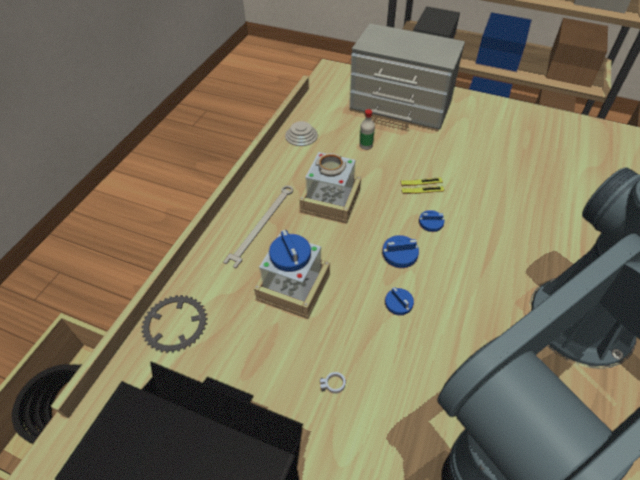

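The top view shows the loose blue lids at (363,321), (307,338) and (417,339), and the shut jar's lid at (282,234). The open jar is at about (409,223), with its seal ring visible. The largest loose lid, (363,321), looks like the one needed. I'll measure the diameters and confirm with a crop.

Run:
```python
from h import *
z=np.load('top1.npz'); im=z['im']; m=cams.camera_model('top')
hsv=cv2.cvtColor(im,cv2.COLOR_RGB2HSV)
b=cv2.inRange(hsv,(95,100,50),(125,255,255))
cs,_=cv2.findContours(cv2.morphologyEx(b,cv2.MORPH_CLOSE,np.ones((7,7))),cv2.RETR_EXTERNAL,cv2.CHAIN_APPROX_NONE)
for c in cs:
    if cv2.contourArea(c)<200: continue
    P=onplane(m,c[:,0],0.021); (x,y),r=cv2.minEnclosingCircle(P[:,:2].astype(np.float32)); print('blue',c[:,0].mean(0),x,y,'diam mm',2000*r, 2000*np.sqrt(cv2.contourArea(P[:,:2].astype(np.float32))/np.pi))
for n,lo,hi in(('g',(40,90,60),(85,255,255)),('r',(0,110,90),(8,255,255)),('r',(172,110,90),(180,255,255))):
    k,_,st,ce=cv2.connectedComponentsWithStats(cv2.inRange(hsv,lo,hi))
    for i in range(1,k):
        if st[i,4]>=4 and 250<ce[i][0]<450 and 190<ce[i][1]<280: print(n,ce[i],st[i,4],onplane(m,ce[i],.118)[0])
save('crop1.png',cv2.resize(im[180:360,270:450],(600,600),interpolation=cv2.INTER_CUBIC))
```

```text
blue [416.26666667 338.73333333] 0.38459327816963196 -0.15575528144836426 diam mm 64.37128782272339 61.075500051973364
blue [306.14473684 337.82894737] 0.39316293597221375 0.10688142478466034 diam mm 62.91426718235016 59.875609311502906
blue [362.74757282 320.74757282] 0.4299071431159973 -0.02948683127760887 diam mm 87.21794188022614 84.27496136335077
blue [281.07142857 233.66964286] 0.6437346339225769 0.16298505663871765 diam mm 96.44865244626999 92.9095721897311
g [390.78947368 207.        ] 19 [ 0.6902173  -0.09310864  0.118     ]
g [264.5 218. ] 16 [0.67101816 0.19458947 0.118     ]
g [428.         237.64705882] 17 [ 0.61830221 -0.17534699  0.118     ]
g [299.         251.42857143] 14 [0.59331893 0.11789249 0.118     ]
r [424.5 204. ] 16 [ 0.69545548 -0.17017972  0.118     ]
r [298.5 217.5] 16 [0.6705682  0.11753049 0.118     ]
r [394.13333333 240.46666667] 15 [ 0.61354086 -0.09827708  0.118     ]
r [264.5        251.71428571] 14 [0.59438129 0.19571697 0.118     ]
```

View pics/crop1.png

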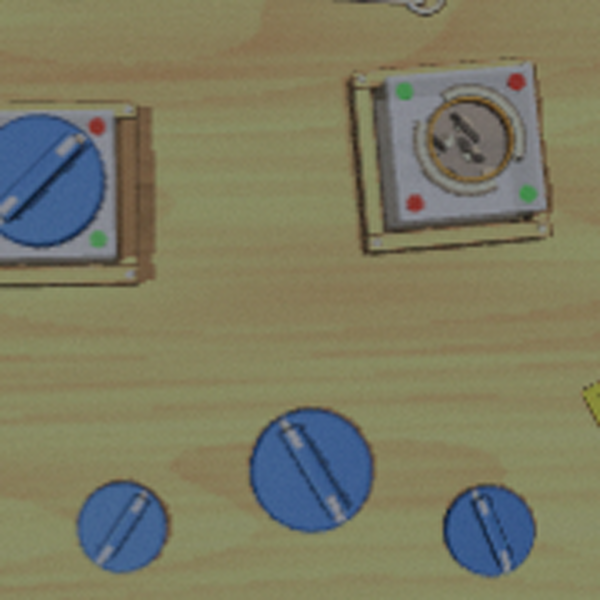

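The crop confirms it: the loose lid at (363,321) measures 87 mm, while the other two measure about 63 mm. The lid at (281,234) belongs to the shut jar. The open jar's axis is at (0.654, -0.134) and its green diagonal is at 48.75°, with dots 54.6 mm from the axis (✓54). Next I approach for a wrist view.

```bash
cat >> h.py <<'E'
from scipy.spatial.transform import Rotation as Ro
def plan(xyz,yaw):
    s=status.state(); R=Ro.from_euler('xyz',s['tcp_rot'],degrees=True).as_matrix()
    print('now',s['time'],s['ee_pos'],s['tcp_rot'],s['force'],s['opening'],s['grip_force']); print('shift mm',np.round(1000*R.T@(np.array(xyz)-s['ee_pos']),1),'turn',(s['tcp_rot'][2]-yaw+180)%360-180)
E
python3 -c "
from h import *
plan([.40,-.03,.25],30)
m=cams.camera_model('wrist');print(m['vertical_fov'],m['cam_to_world'])"
```

```text
now 0.1 [0.22456046 0.52879461 0.23045803] [-1.79909735e+02 -2.01222494e-02  1.56976511e+02] [0.2853977  0.17404086 0.2689756 ] 0.9986516555421237 0.0
shift mm [-380.  -445.7  -19. ] turn 126.97651079588559
64.83311698281926 [[ 0.3909794   0.8704102   0.29920091  0.14749213]
 [ 0.92039671 -0.36895321 -0.12939639  0.56212623]
 [-0.0022368   0.32597486 -0.94537579  0.37251944]
 [ 0.          0.          0.          1.        ]]
```

Call:
arm_command(
  series=[
    [[-32,-37,-2],10.5,-1],
    [[-64,-74,-4],21,-1],
    [[-96,-111,-5],32,-1],
    [[-128,-149,-7],42.5,-1],
    [[-160,-186,-9],53,-1],
    [[-192,-223,-10],64,-1],
    [[-224,-260,-12],74,-1],
    [[-256,-297,-13],85,-1],
    [[-288,-334,-15],95,-1],
    [[-320,-372,-17],106,-1],
    [[-352,-409,-18],116.5,-1],
    [[-395,-458,-19],127,-1],
  ],
)

```text
time: 1.6
ee_pos: [0.4085, -0.0455, 0.2503]
tcp_rot: [180.0, -0.0, 29.7]
force: [1.4, 0.7, -0.6]
opening: 0.999
grip_force: 0.0
```

Call:
arm_command(
  series=[
    [[0,0,0],0,-1],
    [[0,0,0],0,-1],
    [[0,0,0],0,-1],
    [[0,0,0],0,-1],
  ],
)

```text
time: 2.1
ee_pos: [0.4083, -0.043, 0.2502]
tcp_rot: [180.0, -0.0, 30.1]
force: [-0.2, -0.2, -0.1]
opening: 1.0
grip_force: 0.0
```

Run:
```python
from h import *
plan([.43,-.0295,.25],30)
m,im,d=snap('wrist'); save('w1.png',im); np.savez('w1.npz',im=im,d=d,T=m['cam_to_world'])
hsv=cv2.cvtColor(im,cv2.COLOR_RGB2HSV)
b=cv2.inRange(hsv,(95,100,40),(125,255,255))
cs,_=cv2.findContours(cv2.morphologyEx(b,cv2.MORPH_CLOSE,np.ones((15,15))),cv2.RETR_EXTERNAL,cv2.CHAIN_APPROX_NONE)
for c in cs:
    if cv2.contourArea(c)<800: continue
    P=onplane(m,c[:,0],0.021); (x,y),r=cv2.minEnclosingCircle(P[:,:2].astype(np.float32)); print('blue',c[:,0].mean(0),x,y,2000*r)
    mask=np.zeros(b.shape,np.uint8); cv2.drawContours(mask,[c],-1,255,-1)
    w=cv2.inRange(hsv,(0,0,110),(180,70,255))&mask
    k,_,st,ce=cv2.connectedComponentsWithStats(w)
    for i in range(1,k):
        if st[i,4]>30: print(ce[i],st[i],onplane(m,ce[i],.045)[0])
```

```text
now 2.1 [ 0.40826669 -0.04303389  0.25024226] [ 1.79997051e+02 -6.90190488e-03  3.01295333e+01] [-0.15934078 -0.21677796 -0.10352543] 1.0003815230880757 0.0
shift mm [25.6 -0.8  0.2] turn 0.12953326219192718
blue [406.15697674 267.97674419] 0.3875960409641266 -0.15336602926254272 68.69403272867203
[406.16129032 294.61290323] [404 291   5   8  31] [ 0.37034033 -0.15878549  0.045     ]
blue [327.03937008 172.02755906] 0.43251872062683105 -0.029521644115447998 87.99188584089279
[327.5 134. ] [325 131   6   7  42] [ 0.46638759 -0.01008801  0.045     ]
[327.11111111 149.72222222] [324 142   7  16 108] [ 0.45447342 -0.01660962  0.045     ]
[326.65333333 206.94666667] [324 201   7  13  75] [ 0.40883415 -0.04261788  0.045     ]
blue [185.95522388 134.9800995 ] 0.3959815204143524 0.10517718642950058 65.77600538730621
[196. 128.] [191 124  11   9  51] [0.4127328  0.09277884 0.045     ]
[160.10526316 146.23684211] [156 143   9   8  38] [0.38222489 0.11433333 0.045     ]
```

View pics/w1.png

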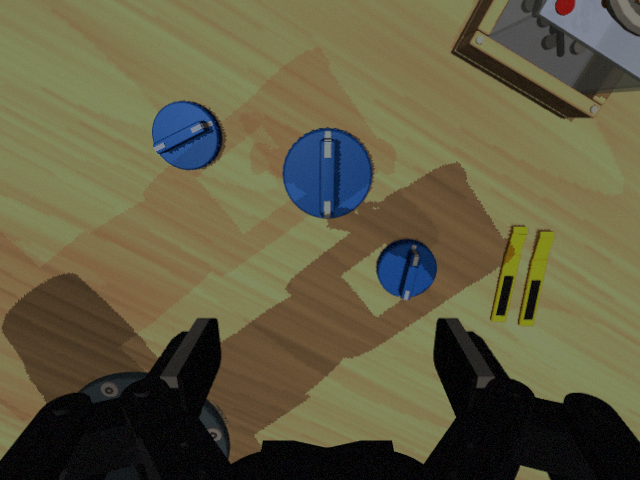

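Wrist view: the target lid is at (327,172), its bar marks at (327,150) and (327,207). That puts it at (0.432, -0.0296), 88 mm across, bar at 29.7°, which agrees with the top view. Next I descend and grip.

Call:
arm_command(
  series=[
    [[14,0,50],0.4,-1],
    [[27,0,100],0.4,-1],
    [[27,0,150],0.4,-1],
    [[27,0,185],0.4,-1],
    [[27,0,205],0.4,-1],
    [[27,0,216],0.4,-1],
    [[27,0,222],0.4,-1],
    [[27,0,225.5],0.4,-1],
    [[27,0,225.5],0.4,-1],
  ],
)

```text
time: 3.28
ee_pos: [0.4322, -0.0308, 0.0252]
tcp_rot: [180.0, -0.0, 29.6]
force: [-0.2, 1.0, -0.3]
opening: 1.002
grip_force: 0.0
```

Call:
arm_command(
  series=[
    [[0,0,0],0,0],
    [[0,0,0],0,0.5],
    [[0,0,0],0,0.8],
    [[0,0,0],0,1],
    [[0,0,0],0,1],
    [[0,0,0],0,1],
    [[0,0,0],0,1],
    [[0,0,0],0,1],
  ],
  squeeze=60,
)

```text
time: 4.28
ee_pos: [0.4321, -0.0308, 0.025]
tcp_rot: [180.0, -0.0, 29.6]
force: [-0.7, 0.5, 4.5]
opening: 0.15
grip_force: 59.1
```

Call:
arm_command(
  series=[
    [[0,0,-10],0,1],
    [[0,0,-40],0,1],
    [[0,0,-85],0,1],
    [[0,0,-130],0,1],
    [[0,0,-175],0,1],
    [[10,35,-210],-4,1],
    [[20,80,-225],-8,1],
    [[30,125,-225],-12,1],
    [[42,170,-225],-15,1],
    [[52,210,-225],-18,1],
    [[57,229,-225],-19.2,1],
    [[57,229,-225],-19.2,1],
  ],
)

```text
time: 5.78
ee_pos: [0.5944, -0.2025, 0.2491]
tcp_rot: [-179.9, 0.0, 48.7]
force: [0.0, 1.3, -1.2]
opening: 0.148
grip_force: 58.7
```

Call:
arm_command(
  series=[
    [[0,0,0],0,1],
    [[0,0,0],0,1],
    [[0,0,0],0,1],
  ],
)

```text
time: 6.15
ee_pos: [0.5942, -0.2011, 0.2501]
tcp_rot: [180.0, -0.0, 48.8]
force: [-0.4, -0.3, -0.1]
opening: 0.145
grip_force: 58.7
```

Run:
```python
from h import *
plan([.6545,-.1342,.25],48.75)
m,im,d=snap('wrist'); save('w2.png',im); np.savez('w2.npz',im=im,d=d,T=m['cam_to_world'])
hsv=cv2.cvtColor(im,cv2.COLOR_RGB2HSV)
for n,lo,hi in(('g',(40,90,60),(85,255,255)),('r',(0,110,90),(6,255,255)),('r',(174,110,90),(180,255,255))):
    k,_,st,ce=cv2.connectedComponentsWithStats(cv2.inRange(hsv,lo,hi))
    for i in range(1,k):
        if st[i,4]>=60: print(n,ce[i],st[i],onplane(m,ce[i],.118)[0])
```

```text
now 6.15 [ 0.59421732 -0.20114418  0.25013538] [ 1.79979846e+02 -4.91506611e-03  4.88078686e+01] [-0.44658753 -0.29792789 -0.05572186] 0.1449262136026305 58.74415040016174
shift mm [90.1  1.3  0.1] turn 0.05786855619163589
g [329.8566879   12.52866242] [321   2  19  22 314] [ 0.69127977 -0.09335406  0.118     ]
g [328.75369458 183.34975369] [321 176  16  16 203] [ 0.61898052 -0.17517402  0.118     ]
r [249.25833333 103.33333333] [241  94  17  19 240] [ 0.61421897 -0.09819524  0.118     ]
r [409.28455285 104.01219512] [401  95  17  19 246] [ 0.69607148 -0.17038757  0.118     ]
r [512.9010989  356.42307692] [501 347  24  20 364] [ 0.64015691 -0.39191778  0.118     ]
```

View pics/w2.png

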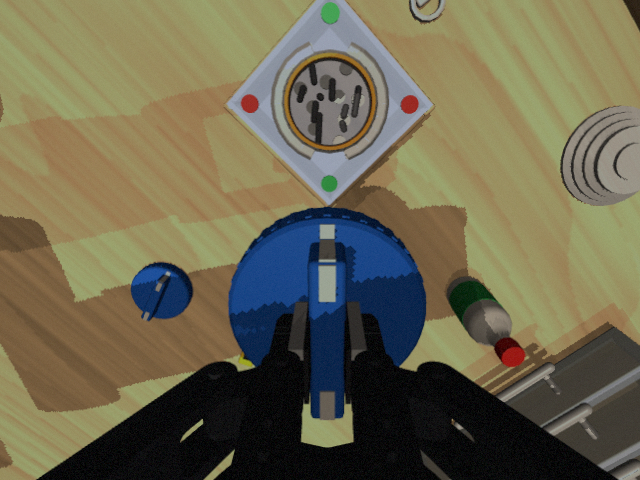

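Wrist view: green dots at (330,13) and (329,183), red at (249,103) and (409,104). The jar axis comes to (0.6551, -0.1342) with the diagonal at 48.6°, and this agrees with the first measurement to within 1 mm. The lid is held level, with its bar at x≈327, rows about 262 to 418. Next I check how the bar is centred in the grip.

Run:
```python
from h import *
z=np.load('w2.npz'); im=z['im']; m=cams.camera_model('wrist'); s=status.state()
t=s['ee_pos']; R=Ro.from_euler('xyz',s['tcp_rot'],degrees=True).as_matrix()
print(im[218:310:3,327].tolist()); print(im[380:425:3,327].tolist())
for v in(240,262,302,391,418): print(v,1000*R.T@(onplane(m,[(327,v)],.270)[0]-t))
hsv=cv2.cvtColor(im,cv2.COLOR_RGB2HSV); b=cv2.inRange(hsv,(95,100,20),(125,255,255))
L=[];
for v in range(225,330,5):
    c=np.where(b[v,200:460])[0]+200; L+= [(c[0],v),(c[-1],v)]
P=(onplane(m,L,.246)-t)@R*1000; A=np.c_[2*P[:,:2],np.ones(len(P))]; q=np.linalg.lstsq(A,(P[:,:2]**2).sum(1),rcond=None)[0]; print('circle',q[:2],np.sqrt(q[2]+q[0]**2+q[1]**2))
plan([.6551,-.1342,.25],48.6)
```

```text
[[19, 51, 102], [18, 58, 118], [91, 101, 110], [156, 165, 153], [155, 162, 149], [155, 164, 151], [155, 163, 151], [55, 68, 87], [73, 68, 62], [72, 65, 57], [72, 62, 58], [72, 66, 58], [64, 61, 53], [56, 53, 46], [153, 161, 145], [23, 60, 118], [138, 146, 132], [153, 162, 146], [156, 164, 148], [153, 163, 150], [154, 162, 148], [156, 163, 147], [154, 164, 148], [154, 161, 146], [155, 165, 149], [154, 161, 145], [155, 162, 147], [155, 165, 145], [38, 63, 98], [33, 73, 138], [26, 71, 136]]
[[18, 42, 78], [16, 38, 77], [12, 38, 76], [18, 42, 79], [88, 81, 72], [100, 94, 83], [100, 93, 83], [104, 95, 83], [100, 94, 82], [102, 93, 80], [100, 91, 81], [102, 93, 84], [102, 95, 85], [101, 95, 81], [153, 159, 106]]
240 [ 43.38132111   0.07267988 -19.90087121]
262 [ 35.31047168   0.07458912 -19.90140367]
302 [ 19.7519855    0.07827996 -19.90243012]
391 [-19.68993242   0.08768926 -19.90503224]
418 [-33.22218349   0.09093249 -19.905925  ]
circle [4.30500495 0.08916758] 42.57106311960859
now 6.2 [ 0.59426595 -0.20126246  0.25009624] [ 1.79981083e+02 -3.78450773e-03  4.88017775e+01] [-0.06685015  0.89517293 -1.05746896] 0.14611251468552733 58.744370341300964
shift mm [90.5  1.6  0.1] turn 0.201777484119134
```

Call:
arm_command(
  series=[
    [[30,0.5,0],0.2,1],
    [[65,1,0],0.2,1],
    [[85,1.5,0],0.2,1],
    [[90.5,1.5,0],0.2,1],
    [[90.5,1.5,15],0.2,1],
    [[90.5,1.5,40],0.2,1],
    [[90.5,1.5,60],0.2,1],
    [[90.5,1.5,72],0.2,1],
    [[90.5,1.5,76],0.2,1],
    [[90.5,1.5,76],0.2,1],
  ],
)

```text
time: 7.45
ee_pos: [0.6554, -0.1349, 0.174]
tcp_rot: [180.0, -0.0, 48.6]
force: [0.4, -0.0, -0.8]
opening: 0.142
grip_force: 58.8
```

Call:
arm_command(
  series=[
    [[0,0,0],0,1],
    [[0,0,0],0,1],
    [[0,0,0],0,1],
  ],
)

```text
time: 7.82
ee_pos: [0.6554, -0.1347, 0.1742]
tcp_rot: [180.0, -0.0, 48.6]
force: [-0.2, 0.4, -2.0]
opening: 0.147
grip_force: 58.8
```

Run:
```python
from h import *
plan([.6551,-.1342,.148],48.6)
m,im,d=snap('wrist'); save('w3.png',im)
```

```text
now 7.825 [ 0.65540832 -0.13471189  0.17419909] [ 1.79961276e+02 -1.08648095e-02  4.85841934e+01] [-0.17022974  0.38538183 -2.01044392] 0.14733766443247878 58.75940680503845
shift mm [ 0.2 -0.6 26.2] turn -0.015806587001094385
```

View pics/w3.png

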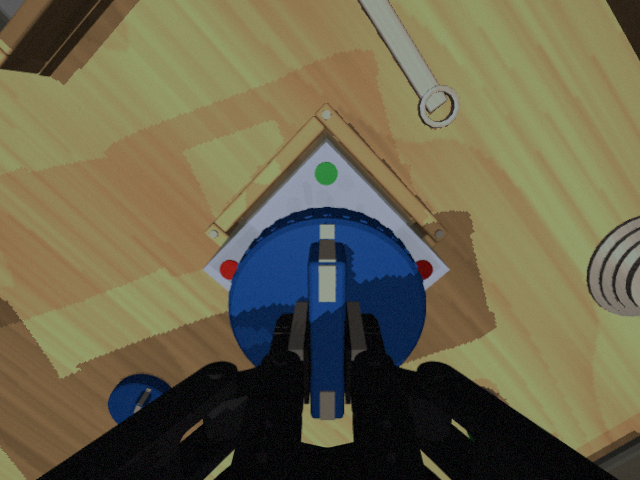

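The bar at x=327 lines up with the green dot at (326,173), and the red dots sit symmetrically at (229,270) and (424,270). Lowering slowly.

Call:
arm_command(
  series=[
    [[0,-0.5,4],0,1],
    [[0,-0.5,8],0,1],
    [[0,-0.5,12],0,1],
    [[0,-0.5,15],0,1],
    [[0,-0.5,18],0,1],
    [[0,-0.5,20],0,1],
    [[0,-0.5,22],0,1],
    [[0,-0.5,23.5],0,1],
    [[0,-0.5,24.5],0,1],
    [[0,-0.5,25],0,1],
  ],
)

```text
time: 9.12
ee_pos: [0.6548, -0.1343, 0.1487]
tcp_rot: [-180.0, 0.0, 48.6]
force: [-0.4, 0.2, -1.3]
opening: 0.149
grip_force: 58.8
```

Call:
arm_command(
  series=[
    [[0,0,0.5],0,1],
    [[0,0,1],0,1],
    [[0,0,1.3],0,1],
    [[0,0,1.3],0,1],
    [[0,0,1.3],0,1],
  ],
)

```text
time: 9.75
ee_pos: [0.6549, -0.1344, 0.1481]
tcp_rot: [180.0, -0.0, 48.6]
force: [-3.2, 0.3, 5.8]
opening: 0.148
grip_force: 59.5
```

The lid met the seat at z 0.148, as predicted, with about 6 N of contact. Now I turn it 45° clockwise. Yaw must fall from 48.6 to 3.6, so the tool z turn is positive.

Call:
arm_command(
  series=[
    [[0,0,0],0,1],
    [[0,0,0],2,1],
    [[0,0,0],5,1],
    [[0,0,0],8,1],
    [[0,0,0],11,1],
    [[0,0,0],14,1],
    [[0,0,0],17,1],
    [[0,0,0],20,1],
    [[0,0,0],23,1],
  ],
)

```text
time: 10.88
ee_pos: [0.6555, -0.1347, 0.1481]
tcp_rot: [179.9, -0.1, 25.4]
force: [-0.6, 0.4, 4.7]
opening: 0.147
grip_force: 59.4
```

Call:
arm_command(
  series=[
    [[0,0,0],3,1],
    [[0,0,0],6,1],
    [[0,0,0],9,1],
    [[0,0,0],12,1],
    [[0,0,0],15,1],
    [[0,0,0],18,1],
    [[0,0,0],20.5,1],
    [[0,0,0],22,1],
    [[0,0,0],22,1],
    [[0,0,0],22,1],
    [[0,0,0],22,1],
  ],
)

```text
time: 12.25
ee_pos: [0.6555, -0.1347, 0.148]
tcp_rot: [180.0, -0.1, 3.6]
force: [1.1, -0.5, 4.9]
opening: 0.152
grip_force: 59.6
```

Run:
```python
from h import *
plan([.6551,-.1342,.148],3.6)
m,im,d=snap('top'); save('t4.png',cv2.resize(im[170:290,240:460],(800,436),interpolation=cv2.INTER_CUBIC))
m,iw,d=snap('wrist'); save('w4.png',iw); print(status.state()['joint_positions'])
```

```text
now 12.25 [ 0.65552311 -0.13468726  0.1480472 ] [ 1.79956809e+02 -1.01197727e-01  3.57850403e+00] [ 1.05839914 -0.48661944  4.89007449] 0.1521283669824644 59.568103551864624
shift mm [-0.4 -0.5  0. ] turn -0.021495973027811033
[-2.17489826e+01  2.63648358e+01  8.14798025e+01  5.89394995e-03
  7.20420295e+01  6.46689330e+01]
```

View pics/w4.png

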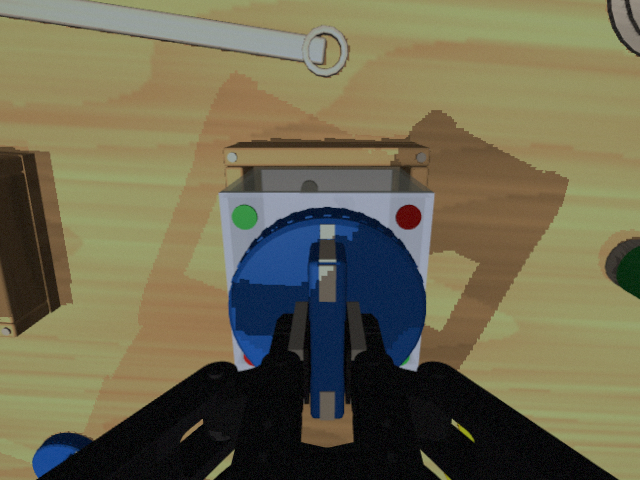

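The bar at x=327 lies midway between the green dot (244,217) and the red dot (408,217), parallel to the jar's sides. The lid is seated with about 5 N of contact and held with 60 N of grip. Handing in.

```bash
python3 -c "
from bench import job; print(job.finish_job())"
```

```text
the job is handed in; nothing more can be done
None
```

The job is handed in: the largest blue lid sits fully down on the open jar, turned 45° clockwise to halfway between the green and red dots (short of the click), and is still gripped by its bar; no verdict came back.

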